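# Change the chip tray on the probe station chuck

## Task

Change the sample on the probe station: first move the white chip tray from the round chuck into the blue dock, then build up the new stack on the chuck in this order: copper spacer, black chip tray on the spacer, red cover on the black tray. Each piece must drop fully home into the pocket beneath it, level and upright, and be let go before you take the next one. Keep the trays level while you carry them so that no chip falls out, and do not disturb the probe positioner, the tweezers or the jar.

Things in the scene. Friction and masses are not known exactly. Their poses are not given: they have to be found in the camera images.
- chuck: Fixed: round bright aluminium disc, 120 mm diameter, 12 mm high, on a flat black ring, with a dark steel nest plate, 60 mm square, on top. Its open pocket is 46 mm square, 4 mm deep: floor at z = 14 mm, rim at z = 18 mm. Origin: centre of the disc's underside, on the bench; x, y parallel to the pocket's sides. The white tray sits in it at the start.
- dock: Fixed on the bench: blue plastic storage dock, 90 mm square and 14 mm high, with a 60 mm square raised rim round an open 46 mm square pocket 4 mm deep: floor 14 mm, rim 18 mm above the origin. Origin: centre of the underside, on the bench; z up, x and y parallel to the sides. Empty at the start.
- white_tray: Loose white plastic chip tray with 16 dark chips, about 0.05 kg. Foot 40 mm square, 5 mm high (lowest 2 mm only 36 mm square); body above it 52 mm square, z = 5 to 21 mm. Origin: centre of the foot's underside; x, y parallel to the sides. Top: open pocket 46 mm square, 4 mm deep, floor at z = 17 mm, for another piece's foot. Grip it by two parallel sides (52 mm). Starts nested in the chuck.
- copper_spacer: Loose copper spacer block with an empty pocket in its top, about 0.3 kg. Foot 40 mm square, 5 mm high (lowest 2 mm only 36 mm square); body above it 52 mm square, z = 5 to 21 mm. Origin: centre of the foot's underside; x, y parallel to the sides. Top: open pocket 46 mm square, 4 mm deep, floor at z = 17 mm, for another piece's foot. Grip it by two parallel sides (52 mm). Starts on the bench.
- black_tray: Loose black plastic chip tray with 16 gold chips, about 0.05 kg. Foot 40 mm square, 5 mm high (lowest 2 mm only 36 mm square); body above it 52 mm square, z = 5 to 21 mm. Origin: centre of the foot's underside; x, y parallel to the sides. Top: open pocket 46 mm square, 4 mm deep, floor at z = 17 mm, for another piece's foot. Grip it by two parallel sides (52 mm). Starts on the bench.
- red_cover: Loose red plastic cover, about 0.06 kg. Foot 40 mm square, 5 mm high (lowest 2 mm only 36 mm square); body above it 52 mm square, z = 5 to 11 mm. Origin: centre of the foot's underside; x, y parallel to the sides. On top an upright rib handle 40 mm long (along x), 14 mm thick (along y), z = 11 to 31 mm: pinch its 14 mm. Starts on the bench.
- positioner: Bystander, not to be disturbed: loose black and grey probe positioner with two brass knobs, base 70 x 50 mm, 75 mm high, 0.6 kg. Origin: centre of the underside.
- tweezers: Bystander, not to be disturbed: loose steel tweezers lying flat, 120 mm long (along x), 13 mm wide, 6 mm high. Origin: on the bench, mid-length.
- jar: Bystander, not to be disturbed: loose small amber glass jar, 36 mm diameter, 45 mm high. Origin: centre of the underside.
Things that resemble listed ones, but are neither listed nor needed, are in the scene too. Leave any pink look-alike of the white_tray alone.

How it is judged:
By the outcome, as a careful person would: the job done as asked, in the order asked, and still so for the second after the job is handed in, with the robot touching nothing.
It also fails if it takes over 120 s, if anything falls off the work surface, if the arm or the gripper's body presses on something with over 40 N, if the wrist force passes 120 N, or if a joint passes its speed limit or range.

## Robot

A 6-joint arm with a two-finger parallel gripper is mounted at the origin on the work surface. World frame = base frame: x ahead of the robot, y to its left, z up, the work surface at z = 0. Lengths are in mm, angles in rad, forces in N, time in s.
With the tool pointing down it reaches from about 325 to 925 mm from the base axis. Payload 3.1 kg.
Tool frame: the origin (TCP) lies midway between the tips of the shut fingers; the grasp point (between the pads) lies 19 mm behind it; z points along the fingers, y is the line along which they close (so a half turn about z gives the same grasp; the last joint's range is limited). The gripper opens to 85 mm and grips with 20 to 120 N. Pads are 22 mm wide; open, the fingers measure 114 mm over their backs; the gripper's body (76 mm by 85 mm) begins 54 mm behind the grasp point. The pads swing forward as they close: fully open they stand 13 mm farther back than shut.
Start: joints at [-1.317, 0.217, 1.613, -0, 1.311, -0.112], TCP at [223.582, -583.653, 231.3] pointing down, gripper open.
Joint ranges: [-2.75, 2.75], [-0.78, 2.1], [0.31, 2.55], [-1.13, 4.27], [0.13, 2.63], [-2.58, 2.58]. Speed limits (rad/s): [2.79, 2.79, 3.14, 3.14, 3.14, 3.14].

## Interface

Orientations are given as a rotation vector (axis times angle).
In Python, from cell import ctrl gives the robot as it stands.
- The arm moves only by the tool carry_out, never from a script. Its argument "deltas" is a list of rows, each a list of 7 numbers: the opening, from 0 (shut) to 1 (fully open), then the shift along the world's x, y, z in mm, then the turn, a rotation vector about the world's x, y, z in degrees. A call has 1 to 20 rows; each row shifts and turns the commanded pose from where the row before left it; what a row does not reach is not made up. A row lasts 1/8 s, in which the tool goes at most 62.5 mm and 10.7 degrees, less where a joint would pass 70% of its speed; a pose out of reach is approached as far as the arm can. A call is refused whole if a number of a shift passes 62.5 or a number of a turn 10.7, either way. A call with a gripper value outside its range is refused whole. The fingers move at their own pace and stop on an object; the grip force is fixed at half the most. Time passes only in rows, so rows that do not move let the fingers close. It gives the time, the measured TCP pose, the force, the opening and the grip force at its end, in the units of the state.
- ctrl.get_obs(): the state, without advancing time (a new reading comes with each control period).
- ctrl.grab_frame(name): name is "scene" or "top"; returns (picture, depth): 420x560x3 uint8, red, green, blue; 420x560 float32, mm along the optical axis (not along the pixel's ray), 0 where there is no reading.
- ctrl.camera_params(name): a dict with "intrinsics" (3x3 intrinsics, pixels), "D" ([k1, k2, p1, p2, k3] as OpenCV has them; the pictures are not rectified), "R" (3x3) and "t" (3): a world point X has camera coordinates R X + t. Camera axes: x right, y down, z forward; pixel columns grow to the right and rows downward; lengths in mm; the calibration is good to about 2 mm. A picture is of the moment at which its call begins. camera_params takes no time and is no camera call.
- ctrl.finish_job(): hands the job in; it is judged then, once.
Trained networks look in the newest picture that a camera, given by its name, has taken for a name from the list of things; names that differ only in an ending like _2 or _b are one class to them, and where a whole thing is asked for, a point or a joint stands for the part that bears it (a point fixed in the world has none). Each returns a list of dicts, best first, with "conf" (0 to 1); they miss things now and then, are a little off and sometimes report something else, mostly with a low value. They report only what shows in the picture. A call takes as long as a camera call. They do not tell look-alikes from the thing itself.
- ctrl.spot_in(camera, target): "location" ([column, row] in pixels, amid what is visible of it).
- ctrl.trace(camera, target): "mask" (420x560 bool, what is visible of it) and "location" ([column, row] in pixels, amid what is visible of it).
- ctrl.spot_point(camera, target): "location" ([column, row] in pixels: a listed point, or the origin of a listed thing).
The state is a dict: "t": time; "qpos": joint angles; "qvel": joint speeds; "joint_torque": joint torques, N m; "eef_pos": TCP position; "eef_rot": TCP orientation; "wrist_force": force on the tool from outside, world axes, zero at the start; "moment": the same for the moment, N m; "width": finger opening in mm; "grasp_force": force on a finger pad.
Only numpy, scipy, OpenCV 4.12 (cv2) and the standard library are available. Lean on these libraries where they do the work, as an engineer would, in place of code of your own. Each camera call takes 0.05 s, during which the arm holds its last target. There are 200 camera calls.

## Working session

There is one attempt and no reset: what is moved stays moved. The work goes in short steps, Python scripts to look and compute and a tool call to move; the robot and the scene stay as the last step left them, time stands still between calls to the robot, and variables do not carry over. Pictures are saved under pics/ and viewed, at most 14 in all, crops included, and the job is handed in when it is done.

Besides the shell and the picture viewer there is one more tool, called by a JSON object that holds its "api" and its "payload". carry_out: Moves the arm, as the interface text tells. Its arguments: {"type":"object","properties":{"deltas":{"type":"array","items":{"type":"array","items":{"type":"number"}}}},"required":["deltas"]}

```bash
ls; mkdir -p pics
python3 - <<'E'
from cell import ctrl
import cv2,numpy as np
for n in("top","scene"):
    im,d=ctrl.grab_frame(n); cv2.imwrite(f"pics/{n}0.png",im[:,:,::-1]); np.save(f"{n}0.npy",d)
    p=ctrl.camera_params(n); print(n,p)
o=ctrl.get_obs(); print(o)
E
```

```text
pics
top {'intrinsics': array([[428.16234601,   0.        , 284.00072591],
       [  0.        , 428.16234601, 204.37056295],
       [  0.        ,   0.        ,   1.        ]]), 'D': array([-0.13456468,  0.        ,  0.        ,  0.        ,  0.        ]), 'R': array([[-0.02172939, -0.99970652, -0.01070996],
       [-0.99169962,  0.02291076, -0.1265186 ],
       [ 0.12672684,  0.00787189, -0.99190642]]), 't': array([  32.20917402,  489.19064888, 1081.78792446])}
scene {'intrinsics': array([[449.84915325,   0.        , 285.67604536],
       [  0.        , 449.84915325, 209.26174922],
       [  0.        ,   0.        ,   1.        ]]), 'D': array([-0.02038489,  0.        ,  0.        ,  0.        ,  0.        ]), 'R': array([[ 0.70917751,  0.70502568, -0.00245908],
       [ 0.55758338, -0.56299468, -0.61003096],
       [-0.43147194,  0.43124909, -0.79237377]]), 't': array([-351.41355109, -222.04181884, 1247.95627597])}
{'t': 0.1, 'qpos': array([-1.31719751e+00,  2.17690308e-01,  1.61477097e+00,  2.75836241e-08,
        1.31128937e+00, -1.12202202e-01]), 'qvel': array([-1.44058191e-03, -2.37267678e-03, -1.97124799e-03, -3.49636704e-05,
        3.60140006e-04, -1.13177300e-03]), 'joint_torque': array([-1.18464242e-03, -3.98076868e+01, -3.04969025e+01, -2.06851332e-04,
        4.27127947e-03, -6.03800956e-06]), 'eef_pos': array([ 223.39683698, -582.93303717,  230.09306312]), 'eef_rot': array([-3.08707506e+00, -5.71009086e-01,  2.39245213e-04]), 'wrist_force': array([-0.44014886,  0.05737899,  0.30667059]), 'moment': array([ 0.05432518, -0.0199396 , -0.01419334]), 'grasp_force': 0.0, 'width': 85.35100232332981}
```

View pics/top0.png

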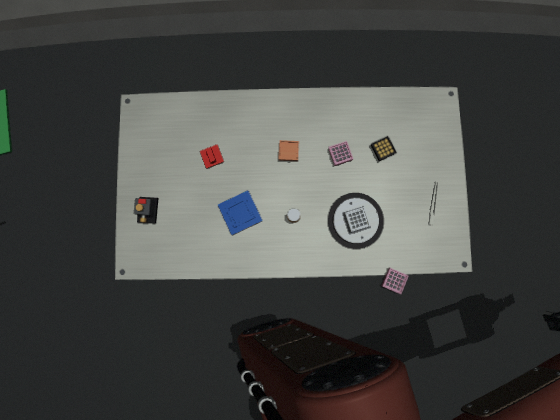

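View pics/scene0.png

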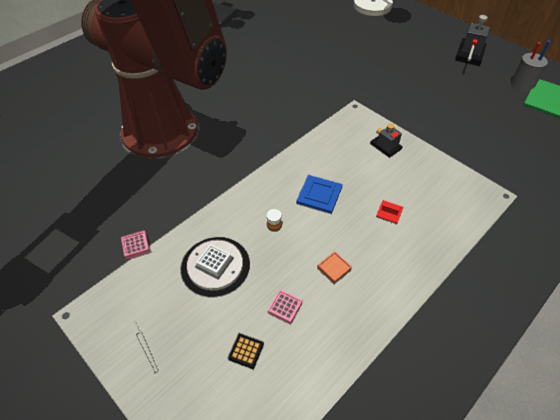

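Top view: red cover (211,156), copper (289,151), black tray (383,148), white tray on chuck (356,220), dock (240,213), jar (293,215), positioner (147,210), tweezers (433,203); pink decoys at (341,153) and (395,280). I'll fit silhouettes of the known shapes to the network masks.

```bash
cat > fit.py <<'E'
from cell import ctrl
import cv2,numpy as np
from scipy.optimize import minimize
P={n:ctrl.camera_params(n) for n in("top","scene")}
def box(x,y,z0,z1): return np.array([[a*x/2,b*y/2,z] for a in(-1,1) for b in(-1,1) for z in(z0,z1)],float)
TRAY=[box(52,52,5,21),box(40,40,2,5),box(36,36,0,5)]
COVER=[box(52,52,5,11),box(40,40,2,5),box(36,36,0,5),box(40,14,11,31)]
DOCK=[box(90,90,0,14),box(60,60,14,18)]
NEST=[box(60,60,12,18)]
def proj(n,X):
    p=P[n]; return cv2.projectPoints(X.reshape(-1,1,3),cv2.Rodrigues(p["R"])[0],p["t"],p["intrinsics"],p["D"])[0][:,0]
def back(n,uv,z):
    p=P[n]; u=cv2.undistortPoints(np.array(uv,float).reshape(-1,1,2),p["intrinsics"],p["D"])[:,0]
    d=np.c_[u,np.ones(len(u))]@p["R"]; c=-p["R"].T@p["t"]; return c+d*((z-c[2])/d[:,2])[:,None]
S=8
def sil(n,parts,q,zb,org):
    R=cv2.Rodrigues(np.array([0,0,q[2]]))[0]; m=np.zeros((100*S,100*S),np.uint8)
    for b in parts:
        uv=(proj(n,b@R.T+[q[0],q[1],zb])-org+.5)*S
        h=cv2.convexHull(uv.astype(np.float32))
        cv2.fillPoly(m,[np.round((h-.5)*16).astype(np.int32)],255,shift=4)
    return cv2.resize(m,(100,100),interpolation=cv2.INTER_AREA)/255.
def fit(n,parts,mask,zb):
    v,u=np.nonzero(mask); org=np.array([int(u.mean())-50,int(v.mean())-50])
    pad=np.pad(mask,100)[org[1]+100:org[1]+200,org[0]+100:org[0]+200].astype(float)
    c0=back(n,[[u.mean(),v.mean()]],zb+10)[0]
    f=lambda q:np.abs(sil(n,parts,q,zb,org)-pad).sum()
    best=min((minimize(f,[c0[0],c0[1],a],method="Nelder-Mead",options=dict(initial_simplex=[[c0[0],c0[1],a],[c0[0]+4,c0[1],a],[c0[0],c0[1]+4,a],[c0[0],c0[1],a+.3]],xatol=.02,fatol=.05)) for a in np.arange(0,np.pi,np.pi/8)),key=lambda r:r.fun)
    return best.x,best.fun,pad.sum()
def measure(name,parts,zb,near=None,cams=("top","scene")):
    for n in cams:
        ctrl.grab_frame(n)
        for d in ctrl.trace(n,name):
            if d["conf"]<.3: continue
            q,e,a=fit(n,parts,d["mask"],zb)
            print(name,n,round(d["conf"],2),np.round(d["location"]),"xy",np.round(q[:2],1),"yaw",round(np.degrees(q[2])%180,1),"err/area",round(e),round(a))
E
python3 - <<'E'
from fit import *
measure("white_tray",TRAY,14); measure("copper_spacer",TRAY,0); measure("black_tray",TRAY,0)
measure("red_cover",COVER,0); measure("dock",DOCK,0)
for k in("chuck","jar","tweezers","positioner"):
    for n in("top","scene"):
        for d in ctrl.spot_point(n,k)[:1]: print(k,n,d["conf"],back(n,[d["location"]],0)[0].round(1))
o=ctrl.get_obs(); print(o["t"])
R=cv2.Rodrigues(o["eef_rot"])[0]; print(R.round(3))
E
```

```text
white_tray top 0.67 [339. 156.] xy [ 625.2 -130.4] yaw 17.0 err/area 20 419
white_tray top 0.56 [357. 219.] xy [ 447.1 -167.3] yaw 106.8 err/area 35 400
white_tray scene 0.91 [213. 258.] xy [ 448.  -170.9] yaw 16.9 err/area 31 637
white_tray scene 0.87 [284. 305.] xy [ 632.1 -141.1] yaw 16.3 err/area 40 765
white_tray scene 0.58 [130. 247.] xy [ 297.5 -267.8] yaw 70.2 err/area 80 518
copper_spacer top 0.85 [291. 149.] xy [636.9   5.4] yaw 84.0 err/area 62 334
copper_spacer scene 0.88 [334. 268.] xy [638.9   2.9] yaw 176.6 err/area 34 636
black_tray top 0.64 [385. 150.] xy [ 639.  -249.8] yaw 23.7 err/area 50 358
black_tray scene 0.8 [246. 350.] xy [ 638.2 -253.4] yaw 23.8 err/area 55 804
red_cover top 0.67 [212. 156.] xy [629.7 215.5] yaw 20.1 err/area 54 428
red_cover scene 0.7 [390. 216.] xy [629.8 211.2] yaw 22.1 err/area 29 422
dock top 0.96 [245. 213.] xy [473.4 138.8] yaw 24.6 err/area 38 1174
dock scene 0.68 [319. 196.] xy [474.9 136. ] yaw 24.4 err/area 47 1189
chuck top 0.66 [ 450.4 -164.3    0. ]
chuck scene 0.6 [ 444.8 -168.9    0. ]
jar top 0.67 [462.4  -6.9   0. ]
jar scene 0.54 [463.7 -11.   -0. ]
tweezers top 0.66 [ 474.6 -382.2    0. ]
tweezers scene 0.62 [ 494.5 -382.     0. ]
positioner top 0.96 [490.3 384.2   0. ]
positioner scene 0.64 [484.3 376.2   0. ]
1.5
[[ 0.934  0.358 -0.   ]
 [ 0.358 -0.934 -0.   ]
 [-0.     0.    -1.   ]]
```

```bash
cat >> fit.py <<'E'
def cmask(n,img,fn,xyz,r=45):
    hsv=cv2.cvtColor(img,cv2.COLOR_RGB2HSV).astype(int); u,v=proj(n,np.array([xyz],float))[0]
    m=fn(*[hsv[...,i] for i in range(3)]).astype(np.uint8)
    w=np.zeros_like(m); cv2.circle(w,(int(u),int(v)),r,1,-1); m*=w
    c=max(cv2.findContours(m,cv2.RETR_EXTERNAL,cv2.CHAIN_APPROX_NONE)[0],key=cv2.contourArea)
    o=np.zeros_like(m); cv2.drawContours(o,[c],-1,1,-1); return o>0
def cfit(jobs,cams=("top","scene")):
    for n in cams:
        img,_=ctrl.grab_frame(n)
        for name,parts,zb,fn,xyz,r in jobs:
            m=cmask(n,img,fn,xyz,r); q,e,a=fit(n,parts,m,zb)
            print(name,n,"xy",np.round(q[:2],1),"yaw",round(np.degrees(q[2])%180,1),"err/area",round(e),round(a))
CU=lambda h,s,v:(s>110)&(h<25)&(v>60)
RED=lambda h,s,v:(s>140)&((h<8)|(h>170))&(v>50)
BLU=lambda h,s,v:(s>110)&(h>95)&(h<130)&(v>40)
BLK=lambda h,s,v:(v<80)|((s>90)&(h>10)&(h<30))
E
python3 - <<'E'
from fit import *
cfit([("cu",TRAY,0,CU,(638,4,10),25),("blk",TRAY,0,BLK,(638.5,-251,10),28),("red",COVER,0,RED,(630,213,10),30),("dock",DOCK,0,BLU,(474,137,8),40)])
for n in P:
    img=ctrl.grab_frame(n)[0]; u,v=proj(n,np.array([[448,-169,25.]]))[0].astype(int)
    a=img[v-25:v+25,u-25:u+25]; cv2.imwrite(f"pics/c_{n}.png",cv2.resize(a,(400,400),interpolation=cv2.INTER_NEAREST)[:,:,::-1])
cv2.imwrite("pics/c.png",np.hstack([cv2.imread("pics/c_top.png"),cv2.imread("pics/c_scene.png")]))
E
```

```text
cu top xy [639.1   6.5] yaw 84.5 err/area 45 351
blk top xy [ 638.5 -248.7] yaw 23.9 err/area 27 404
red top xy [629.4 215.7] yaw 110.1 err/area 33 340
dock top xy [474.8 139.9] yaw 24.2 err/area 46 1138
cu scene xy [637.9   4.5] yaw 87.3 err/area 52 593
blk scene xy [ 639.2 -252.4] yaw 24.7 err/area 56 800
red scene xy [629.4 212.9] yaw 21.8 err/area 40 386
dock scene xy [474.2 138.6] yaw 25.6 err/area 90 1127
```

View pics/c.png

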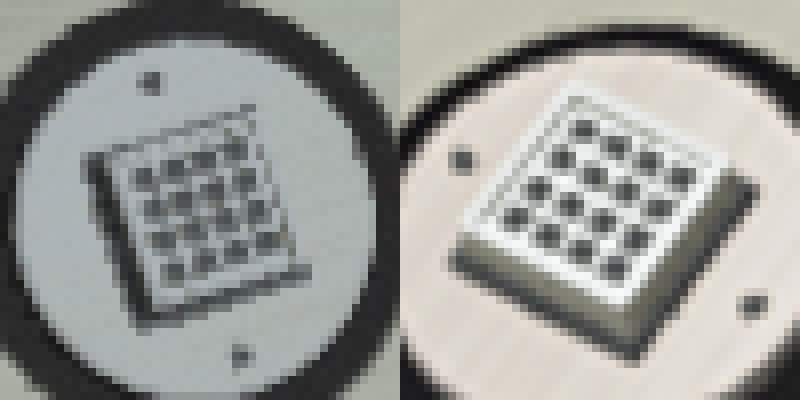

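White tray clearly nested (edges at about 16.8°, dark nest plate showing at its left/bottom). Move above it.

{"api": "carry_out", "payload": {"deltas": [[1, 14, 26, -5, 0, 0, -2], [1, 28, 52, -10, 0, 0, -2.2], [1, 28, 52, -10, 0, 0, 0], [1, 28, 52, -10, 0, 0, 0], [1, 28, 52, -10, 0, 0, 0], [1, 28, 52, -10, 0, 0, 0], [1, 28, 52, -10, 0, 0, 0], [1, 28, 52, -10, 0, 0, 0], [1, 14, 24.4, -10, 0, 0, 0], [1, 0, 0, 0, 0, 0, 0], [1, 0, 0, 0, 0, 0, 0]]}}

```text
t: 3.08
eef_pos: [447.6, -169.9, 146.7]
eef_rot: [3.107, 0.458, 0.0]
wrist_force: [0.4, -0.5, 0.1]
width: 85.7
grasp_force: 0.0
```

Run:
```python
from fit import *
o=ctrl.get_obs(); R=cv2.Rodrigues(o["eef_rot"])[0]
print(o["eef_pos"],np.degrees(np.arctan2(R[1,0],R[0,0])),R[:,2],o["wrist_force"],o["t"])
for n in P:
    img=ctrl.grab_frame(n)[0]; u,v=proj(n,np.array([[629.5,214,10.]]))[0].astype(int)
    a=img[v-20:v+20,u-20:u+20]; cv2.imwrite(f"pics/c_{n}.png",cv2.resize(a,(400,400),interpolation=cv2.INTER_CUBIC)[:,:,::-1])
cv2.imwrite("pics/c2.png",np.hstack([cv2.imread("pics/c_top.png"),cv2.imread("pics/c_scene.png")]))
```

```text
[ 447.59556598 -169.93556057  146.66487946] 16.76798796195605 [ 2.38258871e-04 -8.64237578e-04 -9.99999598e-01] [ 0.43062408 -0.54186054  0.1191255 ] 3.075
```

View pics/c2.png

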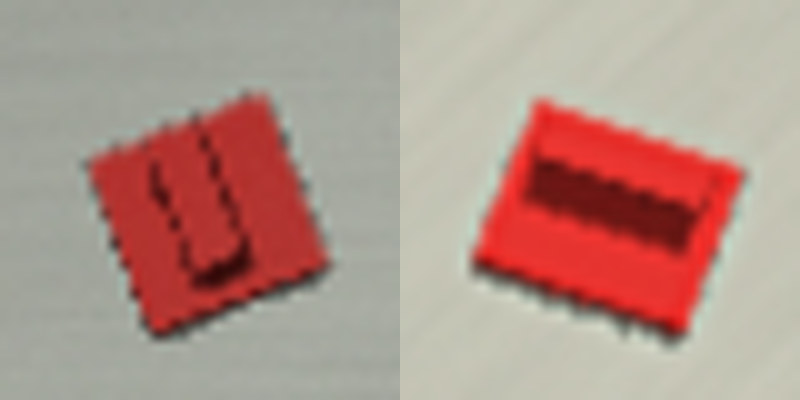

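Rib runs along world x at about +21°, so the pinch works with the current tool orientation. Descend and grip the white tray.

{"api": "carry_out", "payload": {"deltas": [[1, 0, 0, -40, 0, 0, 0], [1, 0, 0, -40, 0, 0, 0], [1, 0, 0, -30, 0, 0, 0], [1, 0, 0, -12, 0, 0, 0], [1, 0, 0, -6, 0, 0, 0], [1, 0, 0, 0, 0, 0, 0], [0.5, 0, 0, 0, 0, 0, 0], [0.3, 0, 0, 0, 0, 0, 0], [0.3, 0, 0, 0, 0, 0, 0], [0.3, 0, 0, 0, 0, 0, 0], [0.3, 0, 0, 0, 0, 0, 0]]}}

```text
t: 4.55
eef_pos: [449.0, -169.9, 19.7]
eef_rot: [3.106, 0.458, 0.004]
wrist_force: [-0.5, -0.1, 7.0]
width: 50.3
grasp_force: 63.7
```

{"api": "carry_out", "payload": {"deltas": [[0.3, 0, 0, 5, 0, 0, 0], [0.3, 0, 0, 15, 0, 0, 0], [0.3, 0, 0, 25, 0, 0, 0], [0.3, 0, 0, 25, 0, 0, 0], [0.3, 0, 0, 10, 0, 0, 0], [0.3, 0, 0, 0, 0, 0, 0]]}}

```text
t: 5.3
eef_pos: [448.1, -169.5, 99.2]
eef_rot: [3.107, 0.458, 0.002]
wrist_force: [0.4, 0.1, -0.5]
width: 50.1
grasp_force: 63.1
```

{"api": "carry_out", "payload": {"deltas": [[0.3, 1, 10, 0, 0, 0, 0], [0.3, 2, 25, 0, 0, 0, 1], [0.3, 3, 34, 0, 0, 0, 1], [0.3, 3, 34, 0, 0, 0, 1], [0.3, 3, 34, 0, 0, 0, 1], [0.3, 3, 34, 0, 0, 0, 1], [0.3, 3, 34, 0, 0, 0, 1], [0.3, 3, 34, 0, 0, 0, 1], [0.3, 3, 34, 0, 0, 0, 0.8], [0.3, 2, 23, 0, 0, 0, 0], [0.3, 1, 11.7, 0, 0, 0, 0], [0.3, 0, 0, 0, 0, 0, 0], [0.3, 0, 0, 0, 0, 0, 0]]}}

```text
t: 6.92
eef_pos: [474.2, 137.9, 97.9]
eef_rot: [3.07, 0.668, -0.002]
wrist_force: [-0.4, 0.1, 0.1]
width: 50.2
grasp_force: 63.1
```

Run:
```python
from fit import *
o=ctrl.get_obs(); R=cv2.Rodrigues(o["eef_rot"])[0]
print(o["eef_pos"],np.degrees(np.arctan2(R[1,0],R[0,0])),R[:,2],o["wrist_force"],o["t"],o["width"])
cfit([("nest",NEST,0,lambda h,s,v:v<95,(448,-169,18),17)])
for n in P:
    img=ctrl.grab_frame(n)[0]; 
    for k,X in(("h",[474.5,138.5,100.]),("n",[448,-169,18.])):
        u,v=proj(n,np.array([X]))[0].astype(int)
        a=img[v-28:v+28,u-28:u+28]; cv2.imwrite(f"pics/{k}_{n}.png",cv2.resize(a,(300,300),interpolation=cv2.INTER_CUBIC)[:,:,::-1])
g=lambda k,n:cv2.imread(f"pics/{k}_{n}.png")
cv2.imwrite("pics/c3.png",np.vstack([np.hstack([g(k,n) for n in P]) for k in "hn"]))
```

```text
[474.17732127 137.86355276  97.8840898 ] 24.536866937901515 [-9.46775293e-04 -4.87973864e-04 -9.99999433e-01] [-0.44052657  0.12181552  0.12972134] 6.925 50.21748307364922
nest top xy [ 446.9 -167. ] yaw 16.6 err/area 44 487
nest scene xy [ 447.4 -170.2] yaw 105.9 err/area 99 629
```

View pics/c3.png

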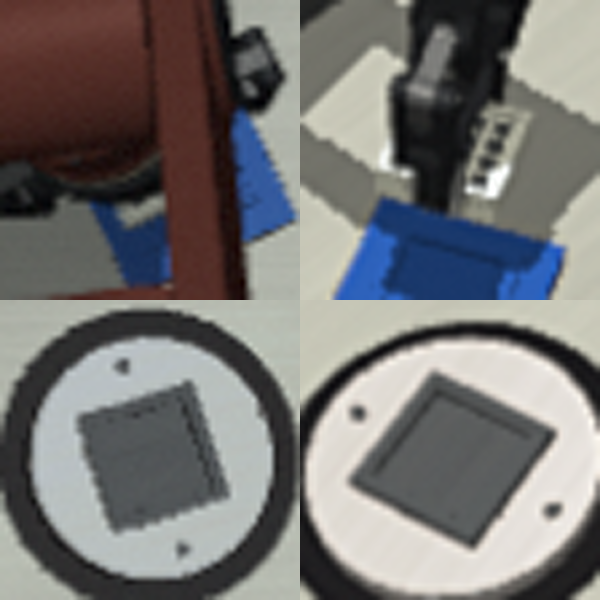

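Tray is held level with its chips; nest now bare. Lower into the dock.

{"api": "carry_out", "payload": {"deltas": [[0.3, 0, 0, -15, 0, 0, 0], [0.3, 0, 0, -25, 0, 0, 0], [0.3, 0, 0, -20, 0, 0, 0], [0.3, 0, 0, -8, 0, 0, 0], [0.3, 0, 0, -4, 0, 0, 0], [0.3, 0, 0, -3, 0, 0, 0], [0.3, 0, 0, -2, 0, 0, 0], [0.3, 0, 0, -2, 0, 0, 0], [0.3, 0, 0, -1, 0, 0, 0], [0.3, 0, 0, 0, 0, 0, 0]]}}

```text
t: 8.38
eef_pos: [475.1, 138.6, 19.6]
eef_rot: [3.07, 0.668, 0.001]
wrist_force: [-2.7, -0.7, 7.3]
width: 50.6
grasp_force: 63.9
```

{"api": "carry_out", "payload": {"deltas": [[0.6, 0, 0, 0, 0, 0, 0], [0.8, 0, 0, 0, 0, 0, 0], [1, 0, 0, 0, 0, 0, 0], [1, 0, 0, 0, 0, 0, 0], [1, 0, 0, 10, 0, 0, 0], [1, 0, 0, 30, 0, 0, 0], [1, 0, 0, 40, 0, 0, 0], [1, 20, -16, 20, 0, 0, -5], [1, 20, -16, 0, 0, 0, -10], [1, 20, -16, 0, 0, 0, -10], [1, 30, -25, 0, 0, 0, -4], [1, 30, -25, 0, 0, 0, 0], [1, 24, -20, 0, 0, 0, 0], [1, 19.7, -15.5, 0, 0, 0, 0], [1, 0, 0, 0, 0, 0, 0], [1, 0, 0, 0, 0, 0, 0]]}}

```text
t: 10.38
eef_pos: [637.5, 5.4, 118.3]
eef_rot: [-3.139, 0.122, 0.002]
wrist_force: [0.7, 0.6, -0.3]
width: 85.4
grasp_force: 0.0
```

Run:
```python
from fit import *
o=ctrl.get_obs(); R=cv2.Rodrigues(o["eef_rot"])[0]
print(o["eef_pos"],np.degrees(np.arctan2(R[1,0],R[0,0])),o["wrist_force"],o["t"],o["width"])
cfit([("white in dock",TRAY,14,lambda h,s,v:(s<90)&(v>60)&~((h>95)&(h<130)&(s>110)),(474.5,138.5,28),18)])
measure("white_tray",TRAY,14)
for n in P:
    img=ctrl.grab_frame(n)[0]; u,v=proj(n,np.array([[474.5,138.5,30.]]))[0].astype(int)
    a=img[v-25:v+25,u-25:u+25]; cv2.imwrite(f"pics/c_{n}.png",cv2.resize(a,(400,400),interpolation=cv2.INTER_CUBIC)[:,:,::-1])
cv2.imwrite("pics/c4.png",np.hstack([cv2.imread("pics/c_top.png"),cv2.imread("pics/c_scene.png")]))
```

```text
[637.52950931   5.38736647 118.26840167] -4.443108957457202 [ 0.68408877  0.61749856 -0.32118379] 10.375 85.40607568315463
white in dock top xy [484.1 151.1] yaw 40.1 err/area 265 150
white in dock scene xy [457.8 155. ] yaw 74.6 err/area 296 569
white_tray top 0.97 [395. 280.] xy [ 286.9 -258.8] yaw 64.9 err/area 33 451
white_tray top 0.64 [339. 152.] xy [ 624.7 -130.1] yaw 18.4 err/area 27 409
white_tray scene 0.93 [132. 248.] xy [ 298.4 -267.6] yaw 69.7 err/area 79 523
white_tray scene 0.68 [307. 201.] xy [477.   99.9] yaw 27.4 err/area 310 448
white_tray scene 0.62 [287. 307.] xy [ 632.5 -140.5] yaw 107.5 err/area 49 716
white_tray scene 0.57 [315. 185.] xy [469.4 132.5] yaw 36.7 err/area 134 332
```

View pics/c4.png

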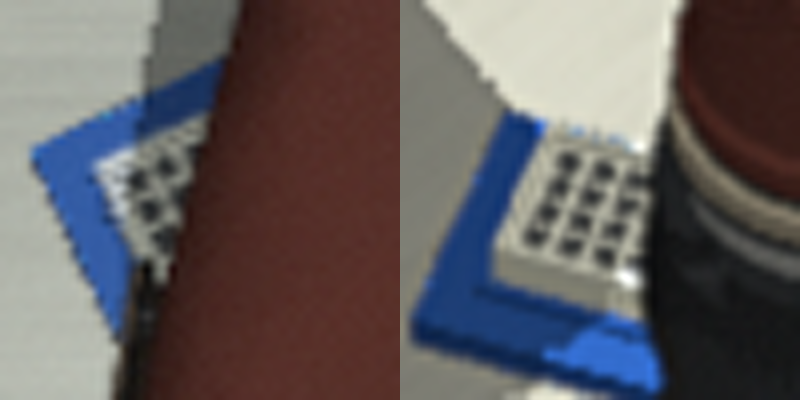

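Tray looks aligned and down in the dock (partly hidden by the arm; I'll recheck later). Now the copper spacer.

{"api": "carry_out", "payload": {"deltas": [[1, 0, 0, -30, 0, 0, 0], [1, 0, 0, -40, 0, 0, 0], [1, 0, 0, -30, 0, 0, 0], [1, 0, 0, -10, 0, 0, 0], [1, 0, 0, -5, 0, 0, 0], [1, 0, 0, 0, 0, 0, 0], [0.5, 0, 0, 0, 0, 0, 0], [0.3, 0, 0, 0, 0, 0, 0], [0.3, 0, 0, 0, 0, 0, 0], [0.3, 0, 0, 0, 0, 0, 0], [0.3, 0, 0, 0, 0, 0, 0]]}}

```text
t: 12.15
eef_pos: [639.7, 4.9, 4.8]
eef_rot: [3.139, -0.122, 0.004]
wrist_force: [0.0, 1.3, 6.1]
width: 50.3
grasp_force: 65.2
```

{"api": "carry_out", "payload": {"deltas": [[0.3, 0, 0, 5, 0, 0, 0], [0.3, 0, 0, 15, 0, 0, 0], [0.3, 0, 0, 25, 0, 0, 0], [0.3, 0, 0, 30, 0, 0, 0], [0.3, 0, 0, 20, 0, 0, 0], [0.3, 0, 0, 0, 0, 0, 0]]}}

```text
t: 12.9
eef_pos: [640.0, 4.8, 100.8]
eef_rot: [3.139, -0.122, 0.007]
wrist_force: [-0.8, 0.6, -3.3]
width: 50.4
grasp_force: 64.5
```

{"api": "carry_out", "payload": {"deltas": [[0.3, -10, -9, 0, 0, 0, 1], [0.3, -20, -18, 0, 0, 0, 3], [0.3, -26, -24, 0, 0, 0, 3.5], [0.3, -26, -24, 0, 0, 0, 3.5], [0.3, -26, -24, 0, 0, 0, 3.5], [0.3, -26, -24, 0, 0, 0, 3.5], [0.3, -26, -24, 0, 0, 0, 2.9], [0.3, -18, -16, 0, 0, 0, 0], [0.3, -10, -8, 0, 0, 0, 0], [0.3, -3.1, -2.5, 0, 0, 0, 0], [0.3, 0, 0, 0, 0, 0, 0], [0.3, 0, 0, 0, 0, 0, 0]]}}

```text
t: 14.4
eef_pos: [447.7, -168.2, 98.3]
eef_rot: [-3.109, -0.451, -0.001]
wrist_force: [-0.5, -0.5, -2.2]
width: 50.4
grasp_force: 64.4
```

Run:
```python
from fit import *
o=ctrl.get_obs(); R=cv2.Rodrigues(o["eef_rot"])[0]
print(o["eef_pos"],np.degrees(np.arctan2(R[1,0],R[0,0])),R[:,2],o["wrist_force"],o["t"],o["width"])
WH=lambda h,s,v:(s<100)&~((h>95)&(h<130)&(s>80))&(v>0)
for n in P:
    img=ctrl.grab_frame(n)[0]; r=[]
    for X in ([474.5,138.5,30.],[447,-168.6,95]):
        u,v=proj(n,np.array([X]))[0].astype(int)
        a=img[v-25:v+25,u-25:u+25]; r.append(cv2.resize(a,(290,290),interpolation=cv2.INTER_CUBIC)[:,:,::-1])
    cv2.imwrite(f"pics/d_{n}.png",np.hstack(r))
cv2.imwrite("pics/c5.png",np.vstack([cv2.imread("pics/d_top.png"),cv2.imread("pics/d_scene.png")]))
```

```text
[ 447.72504    -168.17709291   98.33448138] 16.509389487647404 [ 3.60659482e-04  8.23222205e-05 -9.99999932e-01] [-0.46253908 -0.45976526 -2.23415388] 14.4 50.441739747403496
```

View pics/c5.png

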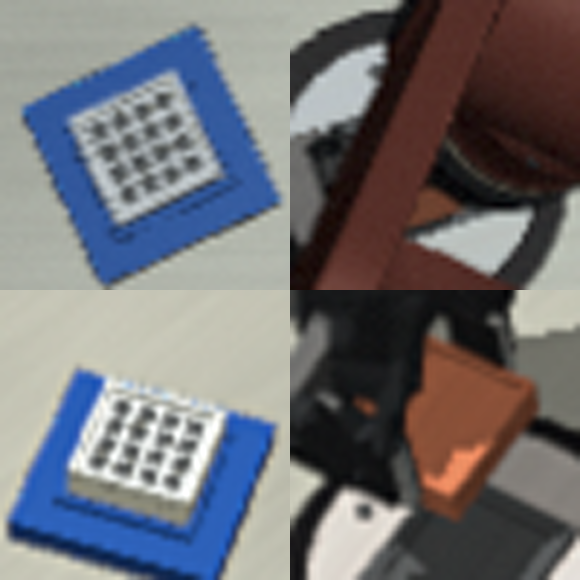

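White tray is level in the dock with all 16 chips. Copper is held level above the nest. Lower.

{"api": "carry_out", "payload": {"deltas": [[0.3, 0, 0, -15, 0, 0, 0], [0.3, 0, 0, -25, 0, 0, 0], [0.3, 0, 0, -20, 0, 0, 0], [0.3, 0, 0, -8, 0, 0, 0], [0.3, 0, 0, -5, 0, 0, 0], [0.3, 0, 0, -3, 0, 0, 0], [0.3, 0, 0, -2, 0, 0, 0], [0.3, 0, 0, -1.5, 0, 0, 0], [0.3, 0, 0, -1, 0, 0, 0], [0.3, 0, 0, 0, 0, 0, 0]]}}

```text
t: 15.75
eef_pos: [447.6, -168.8, 18.8]
eef_rot: [3.109, 0.45, 0.0]
wrist_force: [-2.7, 0.9, 5.5]
width: 50.5
grasp_force: 65.2
```

{"api": "carry_out", "payload": {"deltas": [[0.6, 0, 0, 0, 0, 0, 0], [0.8, 0, 0, 0, 0, 0, 0], [1, 0, 0, 0, 0, 0, 0], [1, 0, 0, 0, 0, 0, 0], [1, 0, 0, 10, 0, 0, 0], [1, 0, 0, 30, 0, 0, 0], [1, 0, 0, 40, 0, 0, 0], [1, 20, -9, 20, 0, 0, 2], [1, 40, -17, 0, 0, 0, 3], [1, 40, -17, 0, 0, 0, 2.5], [1, 40, -17, 0, 0, 0, 0], [1, 30, -13, 0, 0, 0, 0], [1, 21.8, -9.4, 0, 0, 0, 0], [1, 0, 0, 0, 0, 0, 0], [1, 0, 0, 0, 0, 0, 0]]}}

```text
t: 17.62
eef_pos: [638.1, -250.5, 117.7]
eef_rot: [-3.072, -0.652, 0.002]
wrist_force: [-0.1, -0.6, -0.0]
width: 85.4
grasp_force: 0.0
```

Run:
```python
from fit import *
o=ctrl.get_obs(); R=cv2.Rodrigues(o["eef_rot"])[0]
print(o["eef_pos"],np.degrees(np.arctan2(R[1,0],R[0,0])),o["wrist_force"],o["t"],o["width"])
for zb in(14,18): cfit([("cu%d"%zb,TRAY,zb,CU,(447,-168.6,30),20)])
measure("white_tray",TRAY,14)
r=[]
for n in P:
    img=ctrl.grab_frame(n)[0]; u,v=proj(n,np.array([[447,-168.6,30]]))[0].astype(int)
    r.append(cv2.resize(img[v-25:v+25,u-25:u+25],(400,400),interpolation=cv2.INTER_CUBIC)[:,:,::-1])
cv2.imwrite("pics/c6.png",np.hstack(r))
```

```text
[ 638.10639663 -250.49882198  117.70359238] 23.96079662771973 [-0.05862396 -0.60996831 -0.00572282] 17.625 85.35781337166978
cu14 top xy [ 437.  -190.4] yaw 59.4 err/area 261 638
cu14 scene xy [ 421.3 -157.5] yaw 20.5 err/area 197 576
cu18 top xy [ 437.6 -189.6] yaw 59.8 err/area 266 641
cu18 scene xy [ 423.8 -158.1] yaw 18.4 err/area 198 576
white_tray top 0.87 [337. 154.] xy [ 624.8 -130.7] yaw 108.1 err/area 32 391
white_tray top 0.83 [240. 210.] xy [474.8 138.8] yaw 23.6 err/area 33 404
white_tray scene 0.96 [321. 189.] xy [476.7 136.3] yaw 115.7 err/area 32 449
white_tray scene 0.76 [132. 246.] xy [ 297.  -267.5] yaw 67.0 err/area 53 551
```

View pics/c6.png

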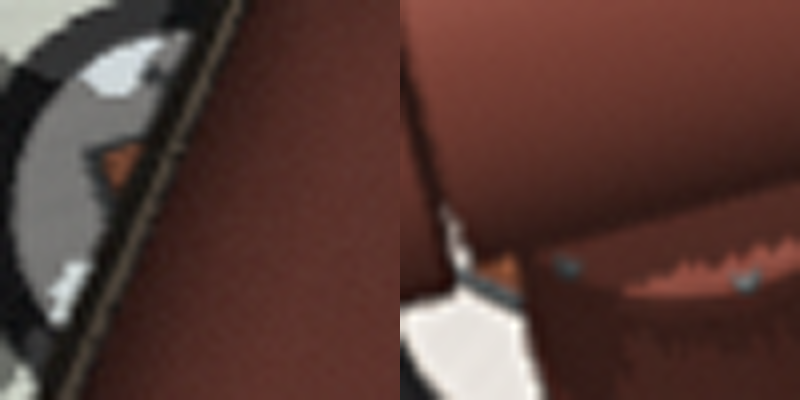

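The arm hides the chuck; I'll check the spacer from a waypoint. Pick the black tray.

{"api": "carry_out", "payload": {"deltas": [[1, 0, 0, -30, 0, 0, 0], [1, 0, 0, -40, 0, 0, 0], [1, 0, 0, -30, 0, 0, 0], [1, 0, 0, -10, 0, 0, 0], [1, 0, 0, -4.5, 0, 0, 0], [1, 0, 0, 0, 0, 0, 0], [0.5, 0, 0, 0, 0, 0, 0], [0.3, 0, 0, 0, 0, 0, 0], [0.3, 0, 0, 0, 0, 0, 0], [0.3, 0, 0, 0, 0, 0, 0], [0.3, 0, 0, 0, 0, 0, 0], [0.3, 0, 0, 5, 0, 0, 0], [0.3, 0, 0, 15, 0, 0, 0], [0.3, 0, 0, 25, 0, 0, 0], [0.3, 0, 0, 30, 0, 0, 0], [0.3, 0, 0, 30, 0, 0, 0], [0.3, 0, 0, 15, 0, 0, 0], [0.3, 0, 0, 0, 0, 0, 0]]}}

```text
t: 20.38
eef_pos: [639.8, -251.4, 125.0]
eef_rot: [3.071, 0.652, 0.004]
wrist_force: [-0.6, 0.1, -1.1]
width: 50.7
grasp_force: 64.6
```

{"api": "carry_out", "payload": {"deltas": [[0.3, 0, 10, 0, 0, 0, 0], [0.3, 0, 25, 0, 0, 0, 0], [0.3, 0, 40, 0, 0, 0, 0], [0.3, 0, 40, 0, 0, 0, 0], [0.3, 0, 40, 0, 0, 0, 0], [0.3, 0, 40, 0, 0, 0, 0], [0.3, 0, 30, 0, 0, 0, 0], [0.3, 0, 20, 0, 0, 0, 0], [0.3, 0, 10, 0, 0, 0, 0], [0.3, 0, 0, 0, 0, 0, 0]]}}

```text
t: 21.62
eef_pos: [638.8, 4.5, 123.0]
eef_rot: [3.073, 0.653, -0.001]
wrist_force: [-0.3, 0.4, -0.9]
width: 50.1
grasp_force: 64.6
```

Run:
```python
from fit import *
o=ctrl.get_obs(); print(o["eef_pos"],o["wrist_force"],o["t"],o["width"])
for zb in(14,18): cfit([("cu%d"%zb,TRAY,zb,CU,(447,-168.6,30),20)])
r=[]
for n in P:
    img=ctrl.grab_frame(n)[0]
    for X in([447,-168.6,30],o["eef_pos"]):
        u,v=proj(n,np.array([X],float))[0].astype(int)
        r.append(cv2.resize(img[v-25:v+25,u-25:u+25],(290,290),interpolation=cv2.INTER_CUBIC)[:,:,::-1])
cv2.imwrite("pics/c7.png",np.vstack([np.hstack(r[:2]),np.hstack(r[2:])]))
```

```text
[638.79749325   4.48692204 123.01087296] [-0.27495752  0.40681064 -0.92319998] 21.625 50.06532935374958
cu14 top xy [ 446.2 -168.2] yaw 18.4 err/area 34 391
cu14 scene xy [ 446.9 -170.6] yaw 107.1 err/area 42 611
cu18 top xy [ 445.9 -167.6] yaw 107.2 err/area 36 391
cu18 scene xy [ 448.9 -171.5] yaw 17.2 err/area 50 609
```

View pics/c7.png

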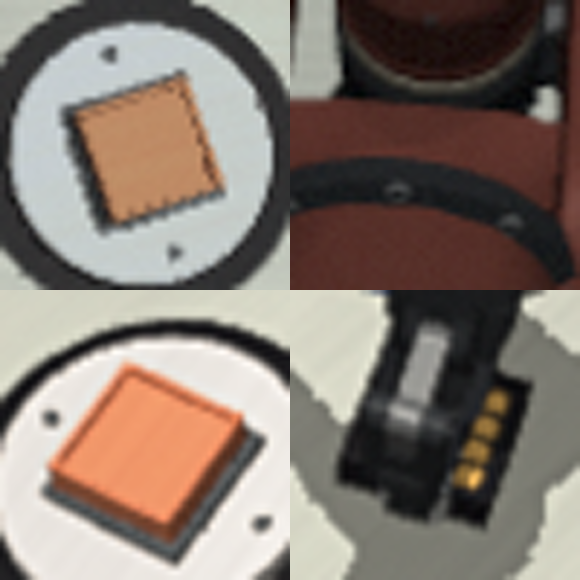

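Copper spacer is home in the nest (fit at z=14, 446.6/-169.4, 17°), black tray held level with its chips. Carry it over.

{"api": "carry_out", "payload": {"deltas": [[0.3, -10, -9, 0, 0, 0, -1], [0.3, -20, -18, 0, 0, 0, -1], [0.3, -26, -24, 0, 0, 0, -1], [0.3, -26, -24, 0, 0, 0, -1], [0.3, -26, -24, 0, 0, 0, -1], [0.3, -26, -24, 0, 0, 0, -1], [0.3, -26, -24, 0, 0, 0, -1], [0.3, -18, -16, 0, 0, 0, 0], [0.3, -10, -8, 0, 0, 0, 0], [0.3, -4.2, -2, 0, 0, 0, 0], [0.3, 0, 0, 0, 0, 0, 0], [0.3, 0, 0, -15, 0, 0, 0], [0.3, 0, 0, -25, 0, 0, 0], [0.3, 0, 0, -20, 0, 0, 0], [0.3, 0, 0, -12, 0, 0, 0], [0.3, 0, 0, -6, 0, 0, 0], [0.3, 0, 0, 0, 0, 0, 0]]}}

```text
t: 24.05
eef_pos: [446.8, -168.8, 45.0]
eef_rot: [-3.107, -0.464, 0.001]
wrist_force: [0.1, -0.3, -0.3]
width: 50.3
grasp_force: 64.6
```

{"api": "carry_out", "payload": {"deltas": [[0.3, 0, 0, -4, 0, 0, 0], [0.3, 0, 0, -3, 0, 0, 0], [0.3, 0, 0, -1.5, 0, 0, 0], [0.3, 0, 0, -1, 0, 0, 0], [0.3, 0, 0, -1, 0, 0, 0], [0.3, 0, 0, 0, 0, 0, 0]]}}

```text
t: 24.8
eef_pos: [446.8, -169.0, 35.9]
eef_rot: [-3.107, -0.463, 0.001]
wrist_force: [-3.1, 0.4, 7.6]
width: 50.4
grasp_force: 65.5
```

{"api": "carry_out", "payload": {"deltas": [[0.6, 0, 0, 0, 0, 0, 0], [0.8, 0, 0, 0, 0, 0, 0], [1, 0, 0, 0, 0, 0, 0], [1, 0, 0, 0, 0, 0, 0], [1, 0, 0, 10, 0, 0, 0], [1, 0, 0, 30, 0, 0, 0], [1, 0, 0, 40, 0, 0, 0], [1, 10, 20, 20, 0, 0, 2], [1, 20, 42, 0, 0, 0, 2], [1, 22, 46, 0, 0, 0, 0], [1, 22, 46, 0, 0, 0, 0], [1, 22, 46, 0, 0, 0, 0], [1, 22, 46, 0, 0, 0, 0], [1, 22, 46, 0, 0, 0, 0], [1, 20, 42, 0, 0, 0, 0], [1, 15, 32, 0, 0, 0, 0], [1, 7.7, 17, 0, 0, 0, 0], [1, 0, 0, 0, 0, 0, 0], [1, 0, 0, 0, 0, 0, 0]]}}

```text
t: 27.18
eef_pos: [628.9, 212.8, 134.6]
eef_rot: [3.089, 0.57, -0.002]
wrist_force: [-0.0, -0.2, 0.6]
width: 85.4
grasp_force: 0.0
```

Run:
```python
from fit import *
o=ctrl.get_obs(); print(o["eef_pos"],o["wrist_force"],o["t"],o["width"])
r=[]
for n in P:
    img=ctrl.grab_frame(n)[0]
    print(n,[(round(d["conf"],2),np.round(fit(n,TRAY,d["mask"],31)[0],2),round(fit(n,TRAY,d["mask"],31)[1])) for d in ctrl.trace(n,"black_tray")[:1]])
    for X in([447,-168.6,45],[629.5,214,15]):
        u,v=proj(n,np.array([X],float))[0].astype(int)
        r.append(cv2.resize(img[v-25:v+25,u-25:u+25],(290,290),interpolation=cv2.INTER_CUBIC)[:,:,::-1])
cv2.imwrite("pics/c8.png",np.vstack([np.hstack(r[:2]),np.hstack(r[2:])]))
```

```text
[628.92716249 212.80333405 134.61811715] [-0.02738593 -0.19613518  0.55202236] 27.175 85.40691370431803
top [(0.7, array([ 4.4569e+02, -1.6828e+02,  3.0000e-01]), 23)]
scene [(0.57, array([ 4.4633e+02, -1.7087e+02,  3.2000e-01]), 53)]
```

View pics/c8.png

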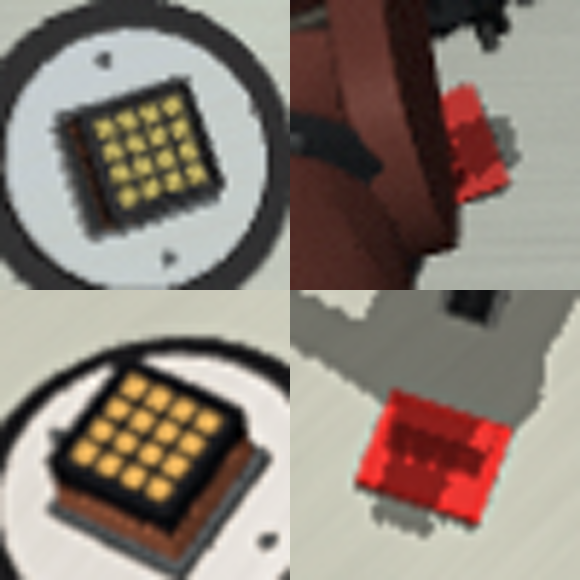

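Black tray is flat on the spacer with 16 chips, at about (446,-169.5). Now pinch the cover's rib.

{"api": "carry_out", "payload": {"deltas": [[1, 0, 0, -30, 0, 0, 0], [1, 0, 0, -40, 0, 0, 0], [1, 0, 0, -30, 0, 0, 0], [1, 0, 0, -15, 0, 0, 0], [1, 0, 0, -5.5, 0, 0, 0], [1, 0, 0, 0, 0, 0, 0], [0.5, 0, 0, 0, 0, 0, 0], [0.2, 0, 0, 0, 0, 0, 0], [0, 0, 0, 0, 0, 0, 0], [0, 0, 0, 0, 0, 0, 0], [0, 0, 0, 0, 0, 0, 0], [0, 0, 0, 0, 0, 0, 0], [0, 0, 0, 0, 0, 0, 0]]}}

```text
t: 29.0
eef_pos: [630.0, 214.2, 14.8]
eef_rot: [-3.089, -0.571, -0.002]
wrist_force: [0.7, 0.2, 3.2]
width: 12.6
grasp_force: 62.2
```

{"api": "carry_out", "payload": {"deltas": [[0, 0, 0, 5, 0, 0, 0], [0, 0, 0, 15, 0, 0, 0], [0, 0, 0, 25, 0, 0, 0], [0, 0, 0, 35, 0, 0, 0], [0, 0, 0, 30, 0, 0, 0], [0, 0, 0, 15, 0, 0, 0], [0, 0, 0, 0, 0, 0, 0]]}}

```text
t: 29.88
eef_pos: [630.4, 214.3, 141.1]
eef_rot: [-3.089, -0.571, -0.005]
wrist_force: [-0.5, 0.5, -0.0]
width: 12.0
grasp_force: 61.8
```

Run:
```python
from fit import *
o=ctrl.get_obs(); print(o["eef_pos"],o["wrist_force"],o["t"],o["width"])
r=[]
for n in P:
    img=ctrl.grab_frame(n)[0]
    u,v=proj(n,np.array([o["eef_pos"]],float))[0].astype(int)
    r.append(cv2.resize(img[v-30:v+30,u-30:u+30],(300,300),interpolation=cv2.INTER_CUBIC)[:,:,::-1])
cv2.imwrite("pics/c9.png",np.hstack(r))
zb=o["eef_pos"][2]-15; cfit([("red held",COVER,zb,RED,(629.5,214,zb+10),30)],("scene",))
```

```text
[630.42374961 214.25944871 141.05977288] [-0.53190836  0.48797247 -0.01050849] 29.875 12.009109560978324
red held scene xy [629.9 209.2] yaw 21.7 err/area 176 329
```

View pics/c9.png

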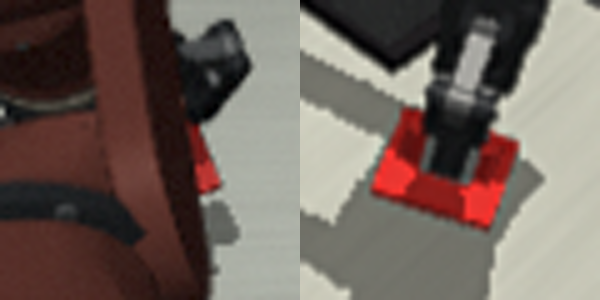

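Cover is held level. Carry to the stack and lower (expected TCP height when home is about 63).

{"api": "carry_out", "payload": {"deltas": [[0, -10, -20, 0, 0, 0, -1], [0, -18, -38, 0, 0, 0, -1], [0, -22, -46, 0, 0, 0, -1], [0, -22, -46, 0, 0, 0, -0.7], [0, -22, -46, 0, 0, 0, 0], [0, -22, -46, 0, 0, 0, 0], [0, -22, -46, 0, 0, 0, 0], [0, -20, -42, 0, 0, 0, 0], [0, -13, -28, 0, 0, 0, 0], [0, -8, -17, 0, 0, 0, 0], [0, -4.2, -8.2, 0, 0, 0, 0], [0, 0, 0, 0, 0, 0, 0], [0, 0, 0, -15, 0, 0, 0], [0, 0, 0, -25, 0, 0, 0], [0, 0, 0, -20, 0, 0, 0], [0, 0, 0, -7, 0, 0, 0], [0, 0, 0, 0, 0, 0, 0]]}}

```text
t: 32.15
eef_pos: [445.9, -168.4, 71.4]
eef_rot: [-3.105, -0.472, 0.002]
wrist_force: [0.6, 0.7, 0.3]
width: 12.4
grasp_force: 61.8
```

{"api": "carry_out", "payload": {"deltas": [[0, 0, 0, -3, 0, 0, 0], [0, 0, 0, -3, 0, 0, 0], [0, 0, 0, -2, 0, 0, 0], [0, 0, 0, -1, 0, 0, 0], [0, 0, 0, -0.5, 0, 0, 0], [0, 0, 0, 0, 0, 0, 0]]}}

```text
t: 32.9
eef_pos: [446.3, -169.2, 62.8]
eef_rot: [3.106, 0.471, 0.0]
wrist_force: [-0.3, 0.4, -0.7]
width: 12.4
grasp_force: 61.8
```

{"api": "carry_out", "payload": {"deltas": [[0, 0, 0, -0.5, 0, 0, 0], [0, 0, 0, 0, 0, 0, 0], [0.2, 0, 0, 0, 0, 0, 0], [0.4, 0, 0, 0, 0, 0, 0], [0.7, 0, 0, 0, 0, 0, 0], [1, 0, 0, 0, 0, 0, 0], [1, 0, 0, 0, 0, 0, 0], [1, 0, 0, 10, 0, 0, 0], [1, 0, 0, 30, 0, 0, 0], [1, 0, 0, 40, 0, 0, 0], [1, 10, 20, 20, 0, 0, 0], [1, 20, 45, 0, 0, 0, 0], [1, 20, 45, 0, 0, 0, 0], [1, 20, 45, 0, 0, 0, 0], [1, 20, 45, 0, 0, 0, 0], [1, 20, 45, 0, 0, 0, 0], [1, 20, 45, 0, 0, 0, 0], [1, 10, 25, 0, 0, 0, 0], [1, 0, 0, 0, 0, 0, 0]]}}

```text
t: 35.28
eef_pos: [586.9, 147.6, 163.0]
eef_rot: [-3.105, -0.476, -0.002]
wrist_force: [-0.0, -0.1, -0.5]
width: 85.3
grasp_force: 0.0
```

Run:
```python
from fit import *
o=ctrl.get_obs(); print(o["eef_pos"],o["wrist_force"],o["t"],o["width"])
for zb in (48,52): cfit([("red%d"%zb,COVER,zb,RED,(446,-169,58),25)])
r=[]
for n in P:
    img=ctrl.grab_frame(n)[0]
    cv2.imwrite(f"pics/full_{n}.png",img[:,:,::-1])
    u,v=proj(n,np.array([[446,-169,50]],float))[0].astype(int)
    r.append(cv2.resize(img[v-30:v+30,u-30:u+30],(400,400),interpolation=cv2.INTER_CUBIC)[:,:,::-1])
cv2.imwrite("pics/c10.png",np.hstack(r))
```

```text
[586.88524941 147.59924892 163.03952241] [-0.03640807 -0.07717692 -0.49852929] 35.275 85.3480197971684
red48 top xy [ 445.7 -168. ] yaw 17.0 err/area 25 411
red48 scene xy [ 447.1 -171. ] yaw 16.3 err/area 37 590
red52 top xy [ 445.5 -167.1] yaw 17.3 err/area 27 410
red52 scene xy [ 449.4 -172.3] yaw 16.7 err/area 39 589
```

View pics/c10.png

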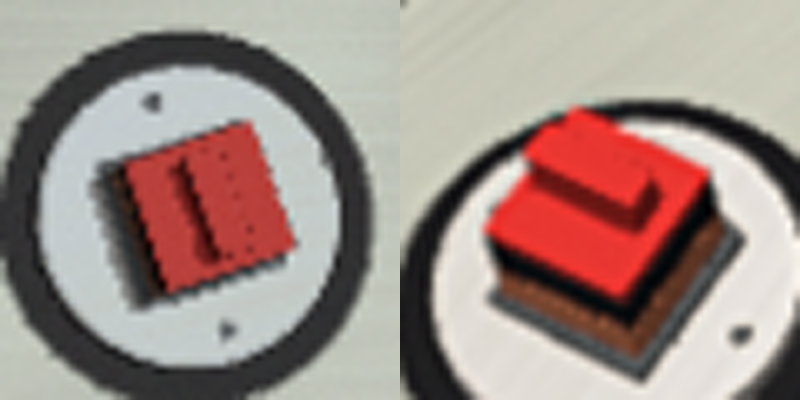

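View pics/full_scene.png

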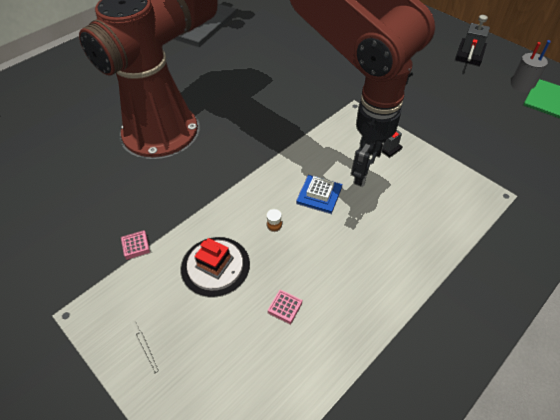

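The stack is level and tight. The two cameras differ by their usual 3 mm at z=48, and by more at z=52, so the cover is home. The bystanders are where they were.

```bash
python3 -c "
from cell import ctrl
print(ctrl.finish_job())"
```

```text
the job is handed in; nothing more can be done
None
```

The job is handed in: the white tray is in the blue dock, and the copper spacer, black tray and red cover are stacked in that order on the chuck, each looking fully home and level in the last camera views, with the jar, tweezers and positioner left alone; no verdict came back.

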